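# Test the orange LED lamp against the sprung contacts of the lamp tester

### The arm

A 6-joint arm with a two-finger parallel gripper is mounted at the origin on a cart in front of the work surface, level with it; the furniture and walls round the work are solid. World frame = base frame: x ahead of the robot, y to its left, z up, the work surface at z = 0. Lengths are in m, angles in degrees, forces in N, time in s.
With the tool pointing down it reaches from about 0.4 to 0.825 m from the base axis. Payload 7 kg.
Tool frame: the origin (TCP) lies at the very end of the fingers, on their centre line; the grasp point (between the pads) lies 19 mm behind it; z points along the fingers, y is the line along which they close (so a half turn about z gives the same grasp; the last joint's range is limited). The gripper opens to 88 mm and grips with 3 to 60 N. Pads are 19 mm wide; open, the fingers measure 130 mm over their backs; the gripper's body (78 mm by 193 mm) begins 47 mm behind the grasp point.
Start: joints at [89.215, 20.546, 0.682, 0, -70.136, -16.507], TCP at [0.201, 0.644, 0.227] pointing down, gripper open.
Joint ranges: [-176.03, 176.03], [-82.01, 121.73], [-58.28, 71.71], [-173.87, 95.51], [-174.79, -0.11], [-173.66, 173.66]. Speed limits (degrees/s): [136.94, 136.94, 172.46, 180, 180, 180].

### API

Orientations are given as [roll, pitch, yaw] about the fixed x, y, z axes, in that order (R = Rz(yaw) Ry(pitch) Rx(roll)).
In Python, from plant import r gives the robot as it stands. The module is installed in compiled form; this text tells all that it offers.
- The arm moves only by the tool jog_arm, never from a script. Its arguments are lists of equal length, an entry for each row: "travel": the shift along the tool's x, y, z each as a share of 50 cm, from -1 to 1, a list of three; "dr": the turn, a rotation vector about the tool's x, y, z each as a share of 360 degrees, from -1 to 1, a list of three; "claw": the opening, from 0 (shut) to 1 (fully open). A call has exactly 10 rows; each row is the pose to reach, as a shift and turn from the pose commanded when the call began, along the tool's axes at that moment, turning the shorter way round; what a row does not reach only later rows make up. A row lasts 1/8 s, in which the tool goes at most 62.5 mm and 10.7 degrees, less where a joint would pass 70% of its speed; a pose out of reach is approached as far as the arm can. A call with a number of a shift or a turn outside -1 to 1 is refused whole. A call with a gripper value outside its range is refused whole. The fingers move at their own pace and stop on an object; "newtons" is the grip in N (left out, the last holds). Time passes only in rows, so rows that repeat a pose let the fingers close, or fill a call up. It gives the time, the measured TCP pose, the force, the opening and the grip force at its end, in the units of the state.
- r.get_state(): the state, without advancing time (a new reading comes with each control period).
- r.capture(name): name is "scene" or "side" or "wrist"; returns a dict with "pixels" (420x560x3 uint8, red, green, blue), "range_z" (420x560 float32, m along the optical axis (not along the pixel's ray), 0 where there is no reading), "fx", "fy", "cx", "cy" (pixels), "position" and "attitude" of the camera in the world; the wrist camera has in their place "hand_eye" (4x4, takes a point from camera to tool coordinates, whose origin is the TCP and whose axes are the flange's). Camera axes: x right, y up, looking along -z (the intrinsics and any distortion apply to the point x, -y, -z); pixel columns grow to the right and rows downward; lengths in m; the calibration is good to about 2 mm. A picture is of the moment at which its call begins: read the wrist's pose just before it.
- r.close_job(): hands the job in; it is judged then, once.
Trained networks look in the newest picture that a camera, given by its name, has taken for a name from the list of things; names that differ only in an ending like _2 or _b are one class to them, and where a whole thing is asked for, a point or a joint stands for the part that bears it (a point fixed in the world has none). Each returns a list of dicts, best first, with "conf" (0 to 1); they miss things now and then, are a little off and sometimes report something else, mostly with a low value. They report only what shows in the picture. A call takes as long as a camera call.
- r.boxes_of(name, camera): "extent" ([left, top, right, bottom] in pixels, round what is visible of it).
- r.regions_of(name, camera): "pixels" (420x560 bool, what is visible of it) and "extent" ([left, top, right, bottom] in pixels, round what is visible of it).
- r.tip_of(name, camera): "at" ([column, row] in pixels: a listed point, or the origin of a listed thing).
The state is a dict: "time_s": time; "joints": joint angles; "qd": joint speeds; "joint_torque": joint torques, N m; "tcp_pos": TCP position; "eef_rot": TCP orientation; "contact_force": force on the tool from outside, world axes, zero at the start; "moment": the same for the moment, N m; "gripper_width": finger opening in m; "gripper_force": force on a finger pad.
Only numpy, scipy, OpenCV 4.12 (cv2) and the standard library are available. Lean on these libraries where they do the work, as an engineer would, in place of code of your own. Each camera call takes 0.05 s, during which the arm holds its last target. There are 200 camera calls.

### The job

Pull the lamp with the orange cap straight up out of its sprung clip on the storage rail, pass its contact blade down through the slot in the lamp tester's guard, and press it fully home against the sprung contacts so that the lamp can be checked. The tester has no latch, so finish while still gripping the lamp and holding it pressed down. Leave the other two lamps clipped on the rail and do not disturb the microscope objective or the two mounted specimens.

Things in the scene. Friction and masses are not known exactly. Their poses are not given: they have to be found in the camera images.
- lamp_orange: upright plug-in LED lamp with an orange cap, about 0.12 kg. Origin: centre of the blade's lower end; z up, y along its width, x across its thickness. Upward from it: black blade 10 (x) x 28 (y) mm to 36 mm (lowest 4 mm tapered; grooves 2.5 mm deep in both faces, 13 to 23 mm up), collar 24 x 42 mm to 40 mm, finned head 22 x 34 mm to 82 mm, lens to 86 mm. Works either way round
- lamp_orange_grip (a point): centre of the orange lamp's head, 62 mm above its origin: the place to grip, across the head's 22 mm thickness (x); axes as the lamp
- lamp_green: an identical lamp with a green cap, clipped on the rail; stays there
- lamp_white: an identical lamp with a white cap, clipped on the rail; stays there
- rail: aluminium storage rail on the desk, a channel 20 mm wide (x), 41 mm high; origin on the desk under its middle, y along it. One lamp at each of y = -58, 0, +58 mm in varying order, x and y axes as the rail's: blade in a 12 x 30 mm pocket, its end 5 mm above the desk, collar on the channel's top
- tester: lamp tester fixed on the blue mat: grey base 92 x 78 mm, clear side panels, white guard plate with a yellow-rimmed slot on top. Origin: centre of its underside, 3.6 mm above the desk, straight below the slot; z up; the slot's long side runs along its y. A lamp fully home has its origin 26 mm above this one
- slot_mouth (a point): centre of the slot at the top of the yellow rim, 62 mm above the tester's origin, same axes. Slot 12 (x) x 30 (y) mm: 2 mm clearance in all round the blade each way; 3 mm lead-in at 45 degrees (mouth 18 x 36 mm), then a straight throat to 23 mm deep. Fully home, the lamp's collar rests on the rim, its origin 36 mm below this point
- contact_block (a joint): how far the sprung brass contact block below the slot is pressed down, m: 0 when free (its top 28 mm below the slot mouth), 0.008 with a lamp fully home, end stop 0.009. It pushes up with about 5 N at first and 8 N fully home, more than a lamp's weight: a lamp let go rises again
- objective: silver microscope objective standing upright on the desk, 28 mm diameter, 44 mm high; origin at the centre of its underside; leave alone
- specimen_black: black cylindrical mounted specimen, 30 mm diameter, 19 mm high; origin at the centre of its underside; leave alone
- specimen_grey: grey cylindrical mounted specimen, 25 mm diameter, 14 mm high; origin at the centre of its underside; leave alone
- catch_mid (a point): the middle one of the three sprung ball catches in the rail's +x wall, 23 mm above the desk; each ball clicks into a lamp's groove. Pulling a lamp straight up takes about 6 to 10 N over the first 6 mm; its blade is clear of the rail after 36 mm. Barrels stick out 13 mm behind the wall, below 31 mm height
- microscope: large white microscope fixed on the right of the desk, 430 mm high; origin on the desk under its middle, axes as the room's. Its eyepieces overhang towards the robot to 280 mm in -x and 80 mm in +y of the origin, at heights of 310 to 425 mm: draw the arm back before swinging past them

How it is judged (in metres and radians):
On the way, in this order (a step that is already met when the one before it is completed fails the run):
1. the orange lamp has been pulled out of its catch and its blade is clear above the rail (height (world z) of lamp_orange above 0.045 m and contact force between the fingers and lamp_orange above 0.5 N and contact force between rail and lamp_orange below 0.2 N), for 0.1 s.
2. its blade has entered the tester's slot from above by more than 12 mm (z of lamp_orange in the frame of tester below 0.05 m and horizontal distance between lamp_orange and slot_mouth below 0.005 m and angle between lamp_orange's own z axis and vertical below 0.15 rad), for 0.1 s.
At the end, for the whole second after the job is handed in: The orange lamp, gripped by its head, is held still and upright in the tester's slot, pressed home to within 3 mm (contact block pressed more than 5 mm); the green and white lamps are still in their clips (within 10 mm) and the objective and specimens where they were (within 20 mm) (value of joint contact_block above 0.005 m and z of lamp_orange in the frame of tester below 0.03 m and horizontal distance between lamp_orange and slot_mouth below 0.004 m and angle between lamp_orange's own z axis and vertical below 0.1 rad and angle between the y axis of lamp_orange and the y axis of tester, either way round below 0.15 rad and linear speed of lamp_orange below 0.02 m/s and contact force between the fingers and lamp_orange above 2 N and distance between the grasp point and lamp_orange_grip below 0.03 m and distance of each of lamp_green, lamp_white from where it was at the start of the episode below 0.01 m and distance of each of objective, specimen_black, specimen_grey from where it was at the start of the episode below 0.02 m); the arm keeps its last pose, push and grip.
It fails at once if the green or the white lamp is pulled from its clip (distance of any of lamp_green, lamp_white from where it was at the start of the episode above 0.012 m).
It fails at once if the objective is tipped over (angle between objective's own z axis and vertical above 0.6 rad).
It also fails if it takes over 45 s, if anything falls off the work surface, if the arm or the gripper's body presses on something with over 40 N, if the wrist force passes 120 N, or if a joint passes its speed limit or range.

## Working session

There is one attempt and no reset: what is moved stays moved. The work goes in short steps, Python scripts to look and compute and a tool call to move; the robot and the scene stay as the last step left them, time stands still between calls to the robot, and variables do not carry over. Pictures are saved under pics/ and viewed, at most 10 in all, crops included, and the job is handed in when it is done.

Besides the shell and the picture viewer there is one more tool, called after "Call:" as name(argument=value, ...), one argument or row to a line, values as JSON. jog_arm: Moves the arm, as the interface text tells. Its arguments: {"type":"object","properties":{"travel":{"type":"array"},"dr":{"type":"array"},"claw":{"type":"array"},"newtons":{"type":"number"}},"required":["travel","dr","claw"]}

```bash
mkdir -p pics
cat > h.py <<'E'
import numpy as np, cv2
from scipy.spatial.transform import Rotation as R
from plant import r
def snap(n):
    s=r.get_state(); c=r.capture(n); c['s']=s; return c
def att(a):
    a=np.array(a,float)
    if a.shape==(3,3): return a
    if a.shape==(4,): return R.from_quat(a).as_matrix()
    return R.from_euler('xyz',a,degrees=True).as_matrix()
def T(c):
    M=np.eye(4)
    if 'hand_eye' in c:
        M[:3,:3]=att(c['s']['eef_rot']); M[:3,3]=c['s']['tcp_pos']; return M@np.array(c['hand_eye'])
    M[:3,:3]=att(c['attitude']); M[:3,3]=c['position']; return M
def world(c,u,v,z):  # camera pts to world
    u,v,z=map(np.asarray,(u,v,z))
    p=np.stack([(u-c['cx'])/c['fx']*z,-(v-c['cy'])/c['fy']*z,-z,np.ones_like(z)],-1)
    return (p@T(c).T)[...,:3]
def cloud(c):
    v,u=np.mgrid[:420,:560]; return world(c,u,v,c['range_z'].astype(float))
def ray(c,u,v,h): # intersect ray with z=h
    M=T(c); d=world(c,u,v,np.array(1.))-M[:3,3]; return M[:3,3]+d*(h-M[2,3])/d[2]
def save(c,n): cv2.imwrite('pics/'+n,cv2.cvtColor(c['pixels'],cv2.COLOR_RGB2BGR))
E
python3 - <<'E'
from h import *
np.set_printoptions(precision=4,suppress=True)
print(r.get_state())
ims=[]
for n in ['scene','side','wrist']:
    c=snap(n); save(c,n+'0.png'); ims.append(c['pixels'])
    print(n,{k:c[k] for k in c if k not in('pixels','range_z','s')}, (c['range_z']>0).mean())
    P=cloud(c)
    for o in ['lamp_orange','lamp_green','lamp_white','rail','tester','objective','specimen_black','specimen_grey']:
        g=r.regions_of(o,n)
        if g:
            m=g[0]['pixels']&(c['range_z']>0); q=P[m]
            print(o,round(g[0]['conf'],2),g[0]['extent'],np.median(q,0) if len(q) else 0, np.percentile(q,[3,97],axis=0).ravel() if len(q) else 0)
    for o in ['slot_mouth','lamp_orange_grip','lamp_orange','catch_mid']:
        g=r.tip_of(o,n); print(o,[(round(x['conf'],2),x['at']) for x in g[:2]])
a=np.hstack(ims[:2]); cv2.imwrite('pics/a.png',cv2.cvtColor(cv2.resize(a,(800,300)),cv2.COLOR_RGB2BGR))
E
```

```text
{'time_s': 0.0, 'joints': array([ 89.2151,  20.591 ,   0.6306,  -0.0207, -70.1375, -16.5064]), 'qd': array([ 0.0116,  0.0075,  0.0279,  0.0666,  0.0445, -0.0717]), 'joint_torque': array([  0.0001, -58.2723,  29.3043,   6.9967,   0.0068,  -0.0002]), 'tcp_pos': array([0.2005, 0.644 , 0.2256]), 'eef_rot': array([179.9006,  -0.0091, -17.2984]), 'contact_force': array([0.3773, 0.3908, 0.3491]), 'moment': array([ 0.0613, -0.0372, -0.0271]), 'gripper_force': 0.0, 'gripper_width': 0.08770190735088822}
scene {'fx': 470.62006302992745, 'fy': 470.62006302992745, 'cx': 282.2641539062254, 'cy': 201.49598953598112, 'position': array([-0.3733, -0.498 ,  0.9037]), 'attitude': array([ 53.7237,   0.0926, -58.7641])} 0.995922619047619
lamp_orange 0.54 [182.3, 187.7, 193.7, 200.8] [0.4742 0.3556 0.0724] [0.467  0.3455 0.0458 0.4875 0.3785 0.0916]
lamp_green 0.56 [169.1, 178.6, 183.6, 196.1] [0.4872 0.4124 0.0703] [0.4799 0.4016 0.038  0.502  0.4388 0.0906]
lamp_white 0.56 [177.8, 187.2, 192.1, 204.3] [0.4739 0.3553 0.0726] [0.467  0.3456 0.0459 0.4866 0.3762 0.0917]
rail 0.58 [167.1, 193.4, 218.9, 229.3
[... 1373 characters left out ...]
en_black 0.63 [336.9, 243.9, 346.7, 254.1] [ 0.551  -0.0573  0.0165] [ 0.5458 -0.0691  0.0043  0.5675 -0.048   0.019 ]
slot_mouth [(0.84, [277.2, 242.8])]
lamp_orange_grip [(0.56, [150.3, 221.8])]
lamp_orange [(0.76, [153.3, 246.0]), (0.71, [174.4, 251.4])]
catch_mid [(0.78, [157.9, 237.1]), (0.3, [259.7, 225.1])]
wrist {'fx': 301.77232081573976, 'fy': 301.77232081573976, 'cx': 282.0364511699052, 'cy': 209.72164262833678, 'hand_eye': array([[-0.0007,  0.9676,  0.2524,  0.067 ],
       [ 1.    ,  0.0005,  0.0011, -0.0008],
       [ 0.0009,  0.2524, -0.9676, -0.1575],
       [ 0.    ,  0.    ,  0.    ,  1.    ]])} 0.9628188775510204
slot_mouth []
lamp_orange_grip []
lamp_orange []
catch_mid []
```

View pics/scene0.png

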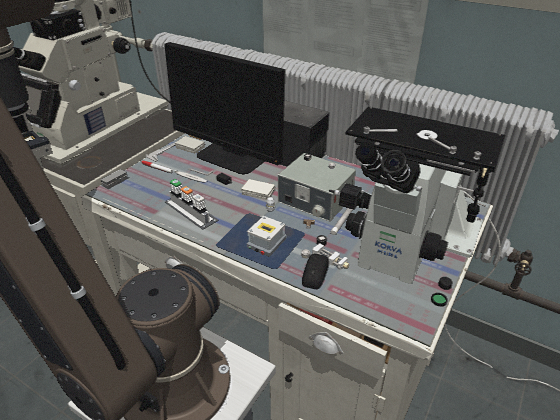

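View pics/wrist0.png

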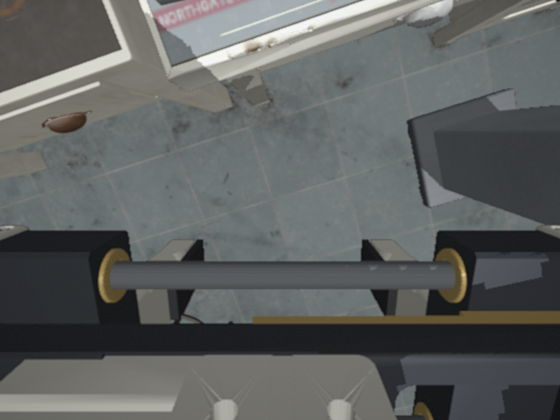

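The picture shows the rail with the green (177,184), orange (187,191) and white (197,198) caps, so orange is in the middle. The tester is at (267,230) on the blue mat. The rail sits at about (0.47, 0.36) with a yaw of about -15°. I'm moving above it with tool yaw -105°.

Call:
jog_arm(
  travel=[
    [0.684,0.382,-0.05],
    [0.684,0.382,-0.05],
    [0.684,0.382,-0.05],
    [0.684,0.382,-0.05],
    [0.684,0.382,-0.05],
    [0.684,0.382,-0.05],
    [0.684,0.382,-0.05],
    [0.684,0.382,-0.05],
    [0.684,0.382,-0.05],
    [0.684,0.382,-0.05],
  ],
  dr=[
    [0,0,0.244],
    [0,0,0.244],
    [0,0,0.244],
    [0,0,0.244],
    [0,0,0.244],
    [0,0,0.244],
    [0,0,0.244],
    [0,0,0.244],
    [0,0,0.244],
    [0,0,0.244],
  ],
  claw=[1,1,1,1,1,1,1,1,1,1],
)

```text
time_s: 3.2
tcp_pos: [0.4703, 0.3606, 0.2516]
eef_rot: [-180.0, -0.0, -104.9]
contact_force: [0.2, -0.9, -0.2]
gripper_width: 0.0876
gripper_force: 0.0
```

```bash
cat > m.py <<'E'
from h import *
np.set_printoptions(precision=4,suppress=True)
def rect(q):
    (cx,cy),(w,h),a=cv2.minAreaRect((q[:,:2]*1000).astype(np.float32)); return (round(cx,1),round(cy,1),round(w,1),round(h,1),round(a,1))
def look(name,objs,pts):
    c=snap('wrist'); save(c,name); P=cloud(c); s=c['s']
    print(s['time_s'],s['tcp_pos'],s['eef_rot'],s['joints'],s['gripper_width'],s['contact_force'])
    for o in objs:
        for g in r.regions_of(o,'wrist')[:1]:
            m=g['pixels']&(c['range_z']>0); q=P[m]
            print(o,round(g['conf'],2),g['extent'],np.median(q,0),'z',np.percentile(q[:,2],[3,97]))
            t=q[(q[:,2]>np.percentile(q[:,2],97)-.006)]; print('  top rect mm',rect(t),len(t), t.mean(0))
    for o in pts:
        for x in r.tip_of(o,'wrist')[:2]:
            u,v=x['at']; z=c['range_z'][int(round(v)),int(round(u))]
            print(o,round(x['conf'],2),x['at'],world(c,u,v,np.array(float(z))))
    return c,P
E
python3 - <<'E'
from m import *
c,P=look('w1.png',['lamp_orange','lamp_green','lamp_white','rail','tester','objective'],['lamp_orange_grip','slot_mouth','catch_mid'])
E
```

```text
3.2 [0.4703 0.3606 0.2516] [-179.9998   -0.0001 -104.9286] [ 56.3666  11.9701  -7.9183   0.0002 -70.1116 -71.2953] 0.08757627572606494 [ 0.1827 -0.9327 -0.206 ]
lamp_orange 0.89 [265.1, 179.4, 290.4, 218.4] [0.4765 0.3617 0.0859] z [0.0432 0.09  ]
  top rect mm (477.9, 366.6, 33.3, 21.5, 77.2) 555 [0.4778 0.3664 0.0869]
lamp_green 0.9 [269.7, 223.3, 289.5, 260.9] [0.4889 0.4129 0.0855] z [0.0434 0.0901]
  top rect mm (490.6, 421.1, 29.2, 20.9, 74.4) 429 [0.4907 0.4209 0.087 ]
lamp_white 0.9 [264.8, 127.9, 285.3, 163.5] [0.4638 0.3087 0.0862] z [0.0435 0.0901]
  top rect mm (465.0, 310.3, 33.1, 21.2, 75.1) 633 [0.4646 0.3106 0.0869]
rail 0.76 [245.6, 113.6, 299.5, 258.1] [0.4793 0.3465 0.0057] z [0.0018 0.0411]
  top rect mm (474.7, 354.2, 148.6, 23.6, 76.7) 565 [0.4731 0.3424 0.0446]
objective 0.61 [97.5, 32.4, 132.0, 65.3] [0.6134 0.1603 0.0354] z [0.0069 0.0437]
  top rect mm (617.9, 156.8, 21.8, 19.4, 53.4) 327 [0.6175 0.1572 0.0416]
lamp_orange_grip 0.63 [275.2, 197.2] [0.4776 0.3615 0.0898]
catch_mid 0.56 [269.2, 190.5] [0.4822 0.3534 0.0861]
```

View pics/w1.png

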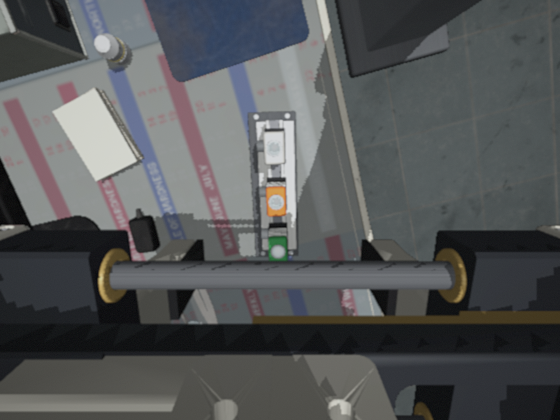

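The wrist view puts orange at (277,200) in the middle, between white and green. The spacing (57.8 mm) and the top height (0.09) both match the spec. Lamp yaw is about -13.2°, so I'm descending.

Call:
jog_arm(
  travel=[
    [-0.0153,-0.0116,0.05],
    [-0.0153,-0.0116,0.1],
    [-0.0153,-0.0116,0.17],
    [-0.0153,-0.0116,0.24],
    [-0.0153,-0.0116,0.3],
    [-0.0153,-0.0116,0.35],
    [-0.0153,-0.0116,0.38],
    [-0.0153,-0.0116,0.4],
    [-0.0153,-0.0116,0.4],
    [-0.0153,-0.0116,0.4],
  ],
  dr=[
    [0,0,-0.0047],
    [0,0,-0.0047],
    [0,0,-0.0047],
    [0,0,-0.0047],
    [0,0,-0.0047],
    [0,0,-0.0047],
    [0,0,-0.0047],
    [0,0,-0.0047],
    [0,0,-0.0047],
    [0,0,-0.0047],
  ],
  claw=[1,1,1,1,1,1,1,1,1,1],
)

```text
time_s: 4.95
tcp_pos: [0.4784, 0.3668, 0.0524]
eef_rot: [-180.0, 0.1, -103.4]
contact_force: [-0.4, -0.5, 0.5]
gripper_width: 0.0877
gripper_force: 0.0
```

Call:
jog_arm(
  travel=[
    [0,0,0],
    [0,0,0],
    [0,0,0],
    [0,0,0],
    [0,0,0],
    [0,0,0],
    [0,0,0],
    [0,0,0],
    [0,0,0],
    [0,0,0],
  ],
  dr=[
    [0,0,0],
    [0,0,0],
    [0,0,0],
    [0,0,0],
    [0,0,0],
    [0,0,0],
    [0,0,0],
    [0,0,0],
    [0,0,0],
    [0,0,0],
  ],
  claw=[0.5,0.4,0.35,0.3,0.2,0.1,0,0,0,0],
  newtons=40,
)

```text
time_s: 6.2
tcp_pos: [0.4781, 0.3663, 0.0516]
eef_rot: [-180.0, 0.0, -103.4]
contact_force: [0.2, -0.7, -0.7]
gripper_width: 0.0221
gripper_force: 40.0
```

Call:
jog_arm(
  travel=[
    [0,0,-0.01],
    [0,0,-0.02],
    [0,0,-0.03],
    [0,0,-0.05],
    [0,0,-0.08],
    [0,0,-0.11],
    [0,0,-0.15],
    [0,0,-0.2],
    [0,0,-0.26],
    [0,0,-0.26],
  ],
  dr=[
    [0,0,0],
    [0,0,0],
    [0,0,0],
    [0,0,0],
    [0,0,0],
    [0,0,0],
    [0,0,0],
    [0,0,0],
    [0,0,0],
    [0,0,0],
  ],
  claw=[0,0,0,0,0,0,0,0,0,0],
)

```text
time_s: 7.45
tcp_pos: [0.479, 0.3677, 0.1857]
eef_rot: [-179.8, 0.3, -103.4]
contact_force: [-0.7, 0.2, -2.0]
gripper_width: 0.0219
gripper_force: 40.0
```

Run:
```python
from m import *
for n in ['scene','side']:
    c=snap(n); P=cloud(c)
    for g in r.regions_of('tester',n)[:1]:
        q=P[g['pixels']]; t=q[(q[:,2]>.058)&(q[:,2]<.075)]; print(n,'plate',rect(t),t.mean(0),len(t))
    for x in r.tip_of('slot_mouth',n)[:2]: print(x['conf'],x['at'],ray(c,*x['at'],.0656))
    for g in r.regions_of('lamp_orange',n)[:1]: q=P[g['pixels']]; print('lamp',g['conf'],np.median(q,0),np.percentile(q[:,2],[3,97]))
print(r.get_state()['joints'])
```

```text
scene plate (475.4, 71.1, 88.4, 79.1, 2.0) [0.4706 0.0685 0.0655] 552
0.91 [266.3, 229.2] [0.4679 0.0658 0.0656]
lamp 0.76 [0.477  0.3529 0.1919] [0.1455 0.2257]
side plate (471.4, 72.4, 84.2, 74.7, 0.6) [0.4661 0.0711 0.0634] 801
0.89 [276.3, 239.2] [0.475  0.07   0.0656]
0.2 [339.5, 253.9] [ 0.454  -0.0652  0.0656]
lamp 0.89 [0.4727 0.3528 0.1769] [0.139  0.2151]
[ 56.0376  15.6686 -12.5372  -0.0052 -61.8697 -69.4752]
```

Call:
jog_arm(
  travel=[
    [0.12,-0.026,-0.02],
    [0.24,-0.052,-0.03],
    [0.358,-0.077,-0.03],
    [0.358,-0.077,-0.03],
    [0.358,-0.077,-0.03],
    [0.358,-0.077,-0.03],
    [0.358,-0.077,-0.03],
    [0.358,-0.077,-0.03],
    [0.358,-0.077,-0.03],
    [0.358,-0.077,-0.03],
  ],
  dr=[
    [0,0,0],
    [0,0,0],
    [0,0,0],
    [0,0,0],
    [0,0,0],
    [0,0,0],
    [0,0,0],
    [0,0,0],
    [0,0,0],
    [0,0,0],
  ],
  claw=[0,0,0,0,0,0,0,0,0,0],
)

```text
time_s: 9.1
tcp_pos: [0.4738, 0.1834, 0.1965]
eef_rot: [180.0, -0.0, -103.4]
contact_force: [0.3, 0.1, -1.2]
gripper_width: 0.0218
gripper_force: 40.0
```

Run:
```python
from m import *
c,P=look('w2.png',['tester','lamp_orange'],['slot_mouth'])
hsv=cv2.cvtColor(c['pixels'],cv2.COLOR_RGB2HSV)
m=cv2.inRange(hsv,(20,110,90),(35,255,255))>0
z=P[...,2]; mm=m&(z>.055)&(z<.075); n,l,st,ce=cv2.connectedComponentsWithStats(mm.astype(np.uint8))
k=1+np.argmax(st[1:,4]); q=P[l==k]; print('rim',st[k],rect(q),len(q),q.mean(0))
g=r.regions_of('tester','wrist'); 
if g: q=P[g[0]['pixels']]; q=q[(q[:,2]>.058)&(q[:,2]<.072)]; print('plate',rect(q))
np.save('P.npy',P)
s=snap('side'); Q=cloud(s).reshape(-1,3); Q=Q[(Q[:,2]>.3)&(Q[:,2]<.43)&(Q[:,0]>.45)&(Q[:,0]<1)&(Q[:,1]<.15)]; print('eyep',np.percentile(Q,[1,50,99],axis=0))
```

```text
9.1 [0.4738 0.1834 0.1965] [ 179.9995   -0.0005 -103.4277] [ 43.3362   6.0836 -22.5871  -0.0001 -61.33   -56.7639] 0.021810360538550306 [ 0.2835  0.1464 -1.179 ]
tester 0.56 [201.1, 28.8, 313.9, 138.9] [0.4709 0.073  0.0643] z [0.0218 0.0665]
  top rect mm (472.1, 74.0, 82.4, 74.3, 0.3) 7615 [0.4714 0.0729 0.0645]
lamp_orange 0.75 [259.8, 213.7, 309.4, 316.1] [0.4717 0.1704 0.2297] z [0.1883 0.2349]
  top rect mm (473.1, 183.6, 33.3, 21.8, 76.3) 1751 [0.4735 0.1855 0.2317]
slot_mouth 0.55 [256.3, 85.2] [0.4723 0.0706 0.0365]
rim [ 235   55   40   59 1037] (472.4, 74.2, 25.7, 44.0, 0.3) 1037 [0.4726 0.0735 0.0643]
plate (472.0, 74.0, 82.4, 74.3, 0.3)
eyep [[ 0.4507 -0.4292  0.3012]
 [ 0.6226 -0.2245  0.3328]
 [ 0.8029  0.1474  0.4202]]
```

View pics/w2.png

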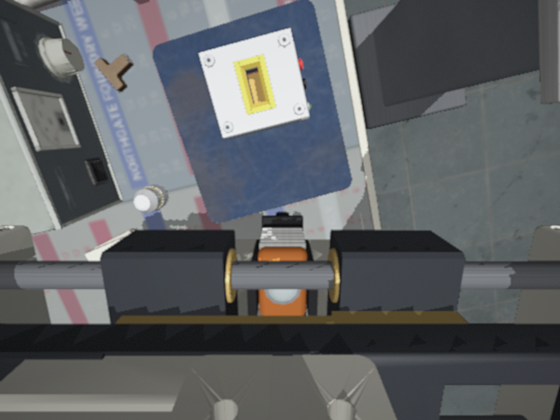

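The slot at (257,84) is centred at (0.4723, 0.0741) with yaw about 0.3°. The plate and rim heights match the spec, and the lamp hangs upright in the grip. I'm moving to hover above the slot.

Call:
jog_arm(
  travel=[
    [0.1,-0.023,0],
    [0.2134,-0.0484,0.03],
    [0.2134,-0.0484,0.08],
    [0.2134,-0.0484,0.133],
    [0.2134,-0.0484,0.133],
    [0.2134,-0.0484,0.133],
    [0.2134,-0.0484,0.133],
    [0.2134,-0.0484,0.133],
    [0.2134,-0.0484,0.133],
    [0.2134,-0.0484,0.133],
  ],
  dr=[
    [0,0,-0.038],
    [0,0,-0.038],
    [0,0,-0.038],
    [0,0,-0.038],
    [0,0,-0.038],
    [0,0,-0.038],
    [0,0,-0.038],
    [0,0,-0.038],
    [0,0,-0.038],
    [0,0,-0.038],
  ],
  claw=[0,0,0,0,0,0,0,0,0,0],
)

```text
time_s: 10.65
tcp_pos: [0.4727, 0.0739, 0.1302]
eef_rot: [-180.0, 0.0, -89.8]
contact_force: [-0.3, -0.2, -0.7]
gripper_width: 0.0218
gripper_force: 40.0
```

Run:
```python
from m import *
c,P=look('w3.png',['lamp_orange'],[])
s=snap('side'); x=[180,160,340,280]; im=s['pixels'][160:280,200:360]
a=cv2.resize(im,None,fx=3.5,fy=3.5,interpolation=cv2.INTER_CUBIC)
b=cv2.resize(c['pixels'][140:420,180:380],(300,420))
cv2.imwrite('pics/s3.png',cv2.cvtColor(np.hstack([a[:,:500],b]),cv2.COLOR_RGB2BGR))
```

```text
10.65 [0.4727 0.0739 0.1302] [-179.984     0.0079  -89.7531] [ 32.5286   7.1102 -31.2187   0.0024 -51.6534 -32.2832] 0.02180275276358014 [-0.3345 -0.2479 -0.692 ]
lamp_orange 0.82 [258.6, 213.3, 310.7, 319.1] [0.4721 0.0595 0.1633] z [0.1219 0.1687]
  top rect mm (472.2, 74.3, 32.9, 21.6, 89.3) 1714 [0.4721 0.076  0.1655]
```

View pics/s3.png

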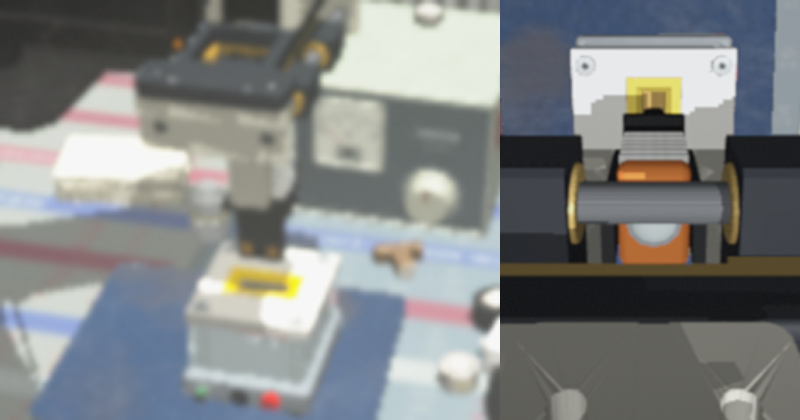

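The lamp lines up with the slot in both views: wrist crop lamp column 654 against slot 653. I'm lowering it into the throat.

Call:
jog_arm(
  travel=[
    [0,0,0.01],
    [0,0,0.02],
    [0,0,0.027],
    [0,0,0.033],
    [0,0,0.039],
    [0,0,0.045],
    [0,0,0.05],
    [0,0,0.056],
    [0,0,0.062],
    [0,0,0.067],
  ],
  dr=[
    [0,0,0],
    [0,0,0],
    [0,0,0],
    [0,0,0],
    [0,0,0],
    [0,0,0],
    [0,0,0],
    [0,0,0],
    [0,0,0],
    [0,0,0],
  ],
  claw=[0,0,0,0,0,0,0,0,0,0],
)

```text
time_s: 12.05
tcp_pos: [0.4726, 0.0738, 0.0964]
eef_rot: [180.0, -0.0, -89.8]
contact_force: [0.9, 0.2, -0.9]
gripper_width: 0.0217
gripper_force: 40.0
```

Call:
jog_arm(
  travel=[
    [0,0,0.006],
    [0,0,0.012],
    [0,0,0.018],
    [0,0,0.023],
    [0,0,0.028],
    [0,0,0.032],
    [0,0,0.036],
    [0,0,0.039],
    [0,0,0.039],
    [0,0,0.039],
  ],
  dr=[
    [0,0,0],
    [0,0,0],
    [0,0,0],
    [0,0,0],
    [0,0,0],
    [0,0,0],
    [0,0,0],
    [0,0,0],
    [0,0,0],
    [0,0,0],
  ],
  claw=[0,0,0,0,0,0,0,0,0,0],
)

```text
time_s: 13.3
tcp_pos: [0.4726, 0.0738, 0.0773]
eef_rot: [-180.0, -0.0, -89.8]
contact_force: [-2.6, -1.2, 5.3]
gripper_width: 0.022
gripper_force: 40.0
```

Run:
```python
from m import *
c,P=look('w4.png',['lamp_orange'],[])
```

```text
13.3 [0.4726 0.0738 0.0773] [-179.9924   -0.0033  -89.7525] [ 32.523   11.1536 -34.8923   0.0099 -43.9495 -32.2827] 0.02196243324039192 [-2.639  -1.1897  5.3099]
lamp_orange 0.8 [258.6, 215.2, 311.5, 317.7] [0.472  0.0592 0.1103] z [0.0693 0.1158]
  top rect mm (472.2, 74.2, 21.8, 33.6, 0.4) 1677 [0.472  0.0763 0.1125]
```

Contact spring force is present, about 6.5 N net. I'll press until the collar seats on the rim.

Call:
jog_arm(
  travel=[
    [0,0,0.001],
    [0,0,0.002],
    [0,0,0.003],
    [0,0,0.004],
    [0,0,0.004],
    [0,0,0.004],
    [0,0,0.004],
    [0,0,0.004],
    [0,0,0.004],
    [0,0,0.004],
  ],
  dr=[
    [0,0,0],
    [0,0,0],
    [0,0,0],
    [0,0,0],
    [0,0,0],
    [0,0,0],
    [0,0,0],
    [0,0,0],
    [0,0,0],
    [0,0,0],
  ],
  claw=[0,0,0,0,0,0,0,0,0,0],
)

```text
time_s: 14.65
tcp_pos: [0.4726, 0.0738, 0.0761]
eef_rot: [-180.0, -0.0, -89.7]
contact_force: [-5.1, -0.4, 14.7]
gripper_width: 0.0215
gripper_force: 40.0
```

Run:
```python
from m import *
c,P=look('w5.png',['lamp_orange'],[])
s=snap('side'); a=cv2.resize(s['pixels'][170:290,200:360],None,fx=4,fy=4,interpolation=cv2.INTER_CUBIC)
cv2.imwrite('pics/s5.png',cv2.cvtColor(a,cv2.COLOR_RGB2BGR))
```

```text
14.65 [0.4726 0.0738 0.0761] [-179.9753   -0.0048  -89.7348] [ 32.5316  11.2469 -34.9895   0.0249 -43.7453 -32.2844] 0.02145791660869006 [-5.1155 -0.4095 14.6746]
lamp_orange 0.77 [257.9, 217.6, 306.9, 317.7] [0.472  0.0592 0.1092] z [0.0682 0.1144]
  top rect mm (472.2, 73.9, 32.7, 21.4, 89.3) 1652 [0.4721 0.0756 0.1113]
```

View pics/s5.png

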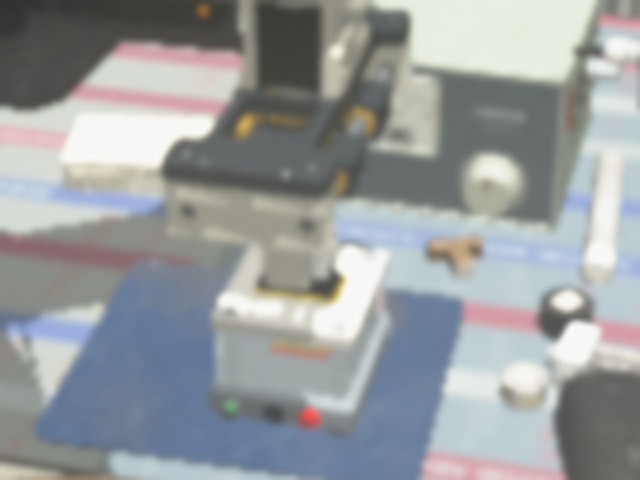

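The collar rests on the yellow rim at (300,290). The lamp top is at 0.114–0.116, as expected when home, with firm contact force. I'm handing the job in.

```bash
python3 -c "
from plant import r
print(r.close_job())"
```

```text
the job is handed in; nothing more can be done
None
```

I pulled the orange lamp from the rail, pressed it home in the tester and handed the job in at about 14.7 s with the arm still gripping and holding it down; the hand-in gave no verdict, and I did not re-measure the other lamps, objective or specimens at the end.

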